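# Raise the power-cut torch in its box

### The job

The power is out and the torch is to be held up in front of its reflector: fold the lid of the blue torch box up until it stands straight upright on its stiff hinge and let go of it. Then pinch the red torch so that its side button is pressed in, and pull it straight up past its first stop to the second stop, the end of its stem. The catch up there is worn and the torch sinks when let go, so finish still holding it with the fingers at the second stop, with the lid upright and untouched and the other things on the shelf left where they are.

Things in the scene. Friction and masses are not known exactly. Their poses are not given: they have to be found in the camera images.
- torch_box: Blue open box fixed to the shelf, 170 (x) by 200 (y) by 92 mm high, walls and floor 6 mm thick; origin at the centre of its underside, z up. Its lid is hinged along the +x rim (away from the robot); the torch stands inside at x = -8, y = 0 mm
- lid_hinge (a point): Middle of the lid's hinge line, which runs along the box's y axis; at x = 82, y = 0, z = 95 mm in the box's frame
- lid_handle (a point): Centre of the black handle bar on the lid's free edge: a round bar 14 mm thick and 26 mm long, parallel to the hinge line and 198 mm from it, on a neck 12 mm wide that leaves 25 mm between the bar and the edge of the lid. It can be pinched by its two ends (26 mm apart along the box's y axis) from above at any lid angle, and turns between the fingers as the lid swings
- lid (a joint): Lid angle in rad: 0 lying shut on the box, 1.571 straight upright, at most 2.2 leaning back; starts partly open between 0.12 and 0.55. The lid is 166 mm long, 200 wide, 6 thick, blue with an aluminium lining; its stiff hinge (about 0.35 N m, some 2 to 3 N at the handle) stays where it is left. Shut, the lid covers the torch
- torch_grip (a point): Point on the torch's axis at the height of the middle of its side button, the height to grip. The red torch is a cylinder of diameter 40 mm with its axis vertical, with a black rim of the same diameter starting 16 mm above this point and a white lens dome whose top is 36 mm above it; its underside is 34 mm below it. Stowed, this point is 48 mm above the shelf, and the box is free for 90 mm to each side of it along the box's y axis. It rises with the torch
- torch (a joint): How far the torch is pulled up on its telescopic stem, in m: 0 stowed, first stop at about 0.042, second stop 0.085 (hard end of travel). It slides only straight up and down; weight and a spring pull it down with 2 to 4 N. With the button out it is latched and rises only about 2 mm from stowed, and is caught at the first stop when coming up; with the button kept pressed it passes freely
- button (a joint): Travel of the black rubber button, in m: 0 out, 0.005 fully in; more than 0.0035 unlatches the torch. Round, diameter 18 mm, on the torch's +y side (box's y axis), standing 6.5 mm out of the torch's side; pressed towards -y; about 5 N for fully in. Fingers closing along the box's y axis on the button and the opposite side of the torch (46.5 mm apart, 41.5 with the button in) press it
- padlock: Bystander: steel padlock lying flat, 36 x 44 x 20 mm with its shackle to +x; origin centre of underside
- tin: Bystander: round aluminium tin with a twist cap, diameter 63, height 48 mm; origin centre of underside
- shoe_horn: Bystander: green plastic shoe horn lying flat, about 195 mm long along its x, 40 wide; origin near the middle, underside
- hair_clip: Bystander: clear plastic hair clip, 70 x 18 x 14 mm; origin centre of underside
- shoe_brush: Bystander: wooden shoe brush, 140 x 50 x 40 mm; origin centre of underside
- polish_tin: Bystander: flat red and black shoe polish tin, diameter 74, height 24 mm; origin centre of underside
- mug: Bystander: yellow plastic mug, diameter 76, height 85 mm, handle to +y; origin centre of underside

How it is judged:
By the outcome, as a careful person would: the job done as asked, in the order asked, and still so for the second after the job is handed in, while the arm keeps its last pose, push and grip.
It also fails if it takes over 58 s, if anything falls off the work surface, if the arm or the gripper's body presses on something with over 40 N, if the wrist force passes 120 N, or if a joint passes its speed limit or range.

### The arm

A 6-joint arm with a two-finger parallel gripper is mounted at the origin on the work surface. World frame = base frame: x ahead of the robot, y to its left, z up, the work surface at z = 0. Lengths are in m, angles in degrees, forces in N, time in s.
With the tool pointing down it reaches from about 0.3 to 0.75 m from the base axis. Payload 8.5 kg.
Tool frame: the origin (TCP) lies on the centre line of the jaws, within the pads' length; the fingertips stand 25 mm ahead of it and the grasp point (between the pads) lies 6 mm ahead of it; z points along the fingers, y is the line along which they close (so a half turn about z gives the same grasp; the last joint's range is limited). The gripper opens to 85 mm and grips with 20 to 120 N. Pads are 22 mm wide; open, the fingers measure 114 mm over their backs; the gripper's body (76 mm by 85 mm) begins 54 mm behind the grasp point. The pads swing forward as they close: fully open they stand 13 mm farther back than shut.
Start: joints at [-85.617, 21.807, 74.336, -0, 83.858, -12.336], TCP at [0.158, -0.527, 0.256] pointing down, gripper open.
Joint ranges: [-178.18, 178.18], [-50.72, 133.34], [12.68, 142.11], [-81.47, 261.47], [9.98, 163.14], [-165.26, 165.26]. Speed limits (degrees/s): [136.94, 136.94, 180, 180, 180, 180].

### API

Orientations are given as a 3x3 rotation matrix whose columns are the frame's x, y, z axes.
In Python, from rig import telemetry, optics, env gives the robot as it stands.
- The arm moves only by the tool send_rows, never from a script. Its argument "deltas" is a list that holds one entry, the list of rows, each a list of 7 numbers: the shift along the tool's x, y, z in m, then the turn, a rotation vector about the tool's x, y, z in rad, then the opening, from -1 (shut) to 1 (fully open), so that 0 is half open. In form: [[[x, y, z, ax, ay, az, grip], ...]]. A call has 1 to 12 rows; each row shifts and turns the commanded pose from where the row before left it, along the tool's axes as they then stand; what a row does not reach is not made up. A row lasts 1/8 s, in which the tool goes at most 62.5 mm and 10.7 degrees, less where a joint would pass 70% of its speed; a pose out of reach is approached as far as the arm can. A call is refused whole if a number of a shift passes 0.0625 or a number of a turn 0.188, either way. A call with a gripper value outside its range is refused whole. The fingers move at their own pace and stop on an object; "squeeze" is the grip in N (left out, the last holds). Time passes only in rows, so rows that do not move let the fingers close. It gives the time, the measured TCP pose, the force, the opening and the grip force at its end, in the units of the state.
- telemetry.observe(): the state, without advancing time (a new reading comes with each control period).
- optics.get_image(name): name is "scene" or "top" or "wrist"; returns a dict with "image" (400x640x3 uint8, red, green, blue), "range_z" (400x640 float32, m along the optical axis (not along the pixel's ray), 0 where there is no reading), "K" (3x3 intrinsics, pixels), "k1" (the pictures are not rectified: a ray, as slopes to the right and down, at radius r is drawn at 1 + k1 r^2 times it, then the intrinsics apply), "rvec" (rotation vector, rad) and "tvec" (3), from world to camera coordinates, as OpenCV has them; the wrist camera has in their place "hand_eye" (4x4, takes a point from camera to tool coordinates, whose origin is the TCP and whose axes are the flange's). Camera axes: x right, y down, z forward; pixel columns grow to the right and rows downward; lengths in m; the calibration is good to about 2 mm. A picture is of the moment at which its call begins: read the wrist's pose just before it.
- env.close_job(): hands the job in; it is judged then, once.
The state is a dict: "time_s": time; "q": joint angles; "qvel": joint speeds; "joint_efforts": joint torques, N m; "position": TCP position; "tool_rot": TCP orientation; "ft_force": force on the tool from outside, world axes, zero at the start; "wrist_torque": the same for the moment, N m; "grip_width": finger opening in m; "gripper_force": force on a finger pad.
Only numpy, scipy, OpenCV 4.12 (cv2) and the standard library are available. Lean on these libraries where they do the work, as an engineer would, in place of code of your own. Each camera call takes 0.05 s, during which the arm holds its last target. There are 200 camera calls.

## Working session

There is one attempt and no reset: what is moved stays moved. The work goes in short steps, Python scripts to look and compute and a tool call to move; the robot and the scene stay as the last step left them, time stands still between calls to the robot, and variables do not carry over. Pictures are saved under pics/ and viewed, at most 10 in all, crops included, and the job is handed in when it is done.

Besides the shell and the picture viewer there is one more tool, called after ">>>" in YAML: its name, and indented under it one key for each argument. send_rows: Moves the arm, as the interface text tells. Its arguments: {"type":"object","properties":{"deltas":{"type":"array"},"squeeze":{"type":"number"}},"required":["deltas"]}

```bash
mkdir -p pics; cat > h.py <<'E'
import numpy as np, cv2
from rig import telemetry, optics, env
def cam(n):
    s=telemetry.observe(); d=optics.get_image(n)
    if 'rvec' in d:
        R=cv2.Rodrigues(np.array(d['rvec'],float))[0]; t=np.array(d['tvec'],float).ravel()
        d['R']=R.T; d['c']=-R.T@t
    else:
        H=np.array(d['hand_eye']); Rt=np.array(s['tool_rot']); p=np.array(s['position'])
        d['R']=Rt@H[:3,:3]; d['c']=Rt@H[:3,3]+p
    return d
def rays(d,uv):
    uv=np.asarray(uv,float).reshape(-1,2); K=np.array(d['K'])
    a=cv2.undistortPoints(uv.reshape(-1,1,2),K,np.array([d['k1'],0,0,0,0.])).reshape(-1,2)
    return np.c_[a,np.ones(len(a))]
def pts(d,uv):
    uv=np.asarray(uv).reshape(-1,2).astype(int)
    z=d['range_z'][uv[:,1],uv[:,0]]
    P=(rays(d,uv)*z[:,None])@d['R'].T+d['c']
    P[z==0]=np.nan
    return P
def plane(d,uv,h):
    r=rays(d,uv)@d['R'].T
    return d['c']+r*((h-d['c'][2])/r[:,2])[:,None]
def save(d,n): cv2.imwrite('pics/'+n,d['image'][:,:,::-1])
E
python3 - <<'E'
from h import *
print(telemetry.observe())
for n in ('scene','top'):
    d=cam(n); save(d,n+'0.png'); print(n,d['c'],d['R'].round(2).tolist(),np.array(d['K']).tolist(),d['k1'])
E
```

```text
{'time_s': 0.0, 'q': array([-8.56196106e+01,  2.18400660e+01,  7.43862699e+01,  1.49181802e-03,
        8.38581889e+01, -1.23350427e+01]), 'qvel': array([-0.0490509 ,  0.13044942, -0.07832985,  0.08741301, -0.05219434,
        0.03766316]), 'joint_efforts': array([ 8.31669568e-04, -4.48458874e+01, -2.31274974e+01, -1.15304128e-04,
        4.66117592e-03, -1.26463328e-05]), 'position': array([ 0.1581797 , -0.52648353,  0.25571149]), 'tool_rot': array([[ 9.57745884e-01,  2.87615742e-01, -8.68630303e-05],
       [ 2.87615553e-01, -9.57744812e-01,  1.47290234e-03],
       [ 3.40437281e-04, -1.43564931e-03, -9.99998912e-01]]), 'ft_force': array([0.93013699, 0.26496627, 0.06054735]), 'wrist_torque': array([-0.02692503, -0.04120059, -0.00901029]), 'gripper_force': 0.0, 'grip_width': 0.08509836440310121}
scene [ 1.18667215 -0.36323248  1.25691753] [[0.5, 0.73, -0.47], [0.87, -0.41, 0.27], [0.0, -0.54, -0.84]] [[449.1846485699138, 0.0, 322.040877137393], [0.0, 449.1846485699138, 208.3977652932979], [0.0, 0.0, 1.0]] -0.07416662231550791
top [0.24479586 0.01306332 1.48847024] [[0.03, -0.98, 0.18], [-1.0, -0.03, -0.0], [0.01, -0.18, -0.98]] [[473.07362027959323, 0.0, 317.44253867319907], [0.0, 473.07362027959323, 192.37618372659128], [0.0, 0.0, 1.0]] -0.05277249962121329
```

View pics/scene0.png

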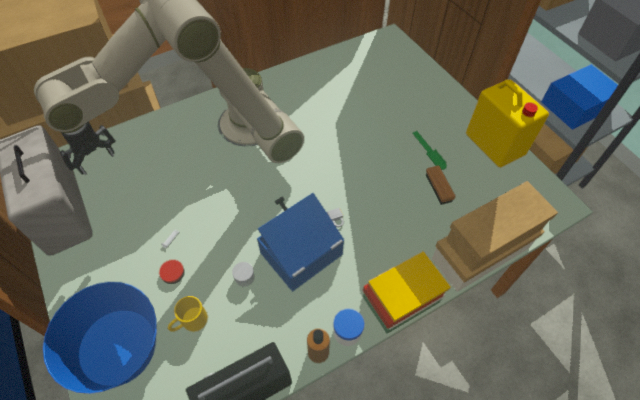

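View pics/top0.png

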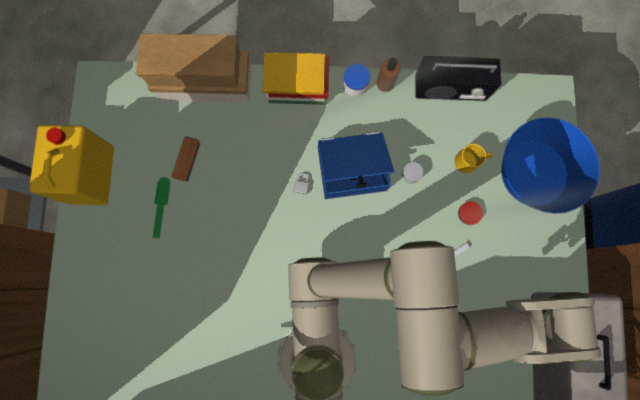

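The scene view shows the box at about (300,240), with the lid partly open and its black handle at (282,203). In the top view the box spans (318–392, 133–197) and the handle is at about (362,182). The padlock (303,182) and tin (413,172) stand on either side of it.

```bash
python3 - <<'E'
from h import *
for n,(x0,y0,x1,y1) in (('top',(310,125,400,205)),('scene',(250,190,350,295))):
    d=cam(n); im=cv2.cvtColor(d['image'],cv2.COLOR_RGB2HSV)
    m=((im[...,0]>100)&(im[...,0]<130)&(im[...,1]>110)); mm=np.zeros_like(m); mm[y0:y1,x0:x1]=m[y0:y1,x0:x1]
    v,u=np.nonzero(mm); P=pts(d,np.c_[u,v]); ok=~np.isnan(P[:,0])&(P[:,2]<.4); P=P[ok]
    print(n,len(P),P.min(0),P.max(0))
    # RANSAC plane
    rng=np.random.default_rng(0); best=None
    for _ in range(300):
        a=P[rng.choice(len(P),3,False)]; nn=np.cross(a[1]-a[0],a[2]-a[0]); l=np.linalg.norm(nn)
        if l<1e-4: continue
        nn/=l
        if abs(nn[2])<.6: continue
        i=abs((P-a[0])@nn)<.004
        if best is None or i.sum()>best.sum(): best=i
    Q=P[best]; c=Q.mean(0); nn=np.linalg.svd(Q-c,full_matrices=False)[2][2]; nn*=np.sign(nn[2])
    r=cv2.minAreaRect(Q[:,:2].astype(np.float32)); print('lid',len(Q),c,nn,'tilt',np.degrees(np.arccos(nn[2])),'downdir',np.degrees(np.arctan2(-nn[1],-nn[0])),cv2.boxPoints(r).round(3).tolist())
    for q in cv2.boxPoints(r): print(q, c[2]-((q-c[:2])@nn[:2])/nn[2])
    # dark handle
    dk=(d['image'].max(2)<60); k=np.zeros_like(dk); k[y0:y1,x0:x1]=dk[y0:y1,x0:x1]
    v,u=np.nonzero(k); H=pts(d,np.c_[u,v]); 
    for a in np.c_[u,v,H.round(3)][:: max(1,len(u)//25)]: print(a)
E
```

```text
top 3846 [ 0.49367724 -0.20581138 -0.00089235] [0.6861474  0.01527842 0.20164897]
lid 2597 [ 0.59827541 -0.09300413  0.14348815] [0.48342443 0.07797406 0.87190645] tilt 29.319056913835446 downdir -170.83737812504367 [[0.48100000619888306, -0.012000000104308128], [0.5130000114440918, -0.20900000631809235], [0.6919999718666077, -0.17900000512599945], [0.6589999794960022, 0.017000000923871994]]
[ 0.48122808 -0.01223021] 0.2011609301458981
[ 0.5134786  -0.20863467] 0.20084412665775717
[ 0.69158673 -0.17938852] 0.09947743150098423
[0.65933627 0.01701593] 0.09979421888180565
[ 3.59e+02  1.76e+02  5.33e-01 -1.04e-01  1.79e-01]
[ 3.59e+02  1.77e+02  5.29e-01 -1.03e-01  1.85e-01]
[ 3.53e+02  1.78e+02  5.60e-01 -9.90e-02  2.30e-02]
[ 3.59e+02  1.78e+02  5.26e-01 -1.03e-01  1.87e-01]
[ 3.83e+02  1.78e+02  5.65e-01 -1.95e-01  1.70e-02]
[ 3.52e+02  1.79e+02  5.59e-01 -9.60e-02  1.50e-02]
[ 3.58e+02  1.79e+02  5.22e-01 -1.00e-01  1.89e-01]
[ 3.62e+02  1.79e+02  5.24e-01 -1.12e-01  1.82e-01]
[ 3.60e+02  1.80e+02  5.19e-01 -1.06e-01  1.90e-01]
[ 3.85e+02  1.80e+02  5.53e-01 -1.97e-01  4.30e-02]
[ 3.
[... 1146 characters left out ...]
9541], [0.6639999747276306, 0.014999999664723873]]
[ 0.5186044  -0.00743543] 0.17796602513239057
[ 0.5481378  -0.20257857] 0.17959989022859923
[ 0.6939527  -0.18051061] 0.09743031401440888
[0.6644193  0.01463254] 0.09579644900347192
[ 2.81e+02  2.00e+02  5.06e-01 -1.05e-01  1.93e-01]
[ 2.78e+02  2.01e+02  5.09e-01 -1.16e-01  2.00e-01]
[ 2.80e+02  2.01e+02  5.10e-01 -1.10e-01  1.98e-01]
[ 2.81e+02  2.01e+02  5.10e-01 -1.07e-01  1.94e-01]
[ 2.77e+02  2.02e+02  5.11e-01 -1.20e-01  2.01e-01]
[ 2.78e+02  2.02e+02  5.09e-01 -1.16e-01  1.96e-01]
[ 2.79e+02  2.02e+02  5.11e-01 -1.14e-01  1.95e-01]
[ 2.81e+02  2.02e+02  5.13e-01 -1.08e-01  1.94e-01]
[ 2.82e+02  2.05e+02  5.20e-01 -1.09e-01  1.88e-01]
```

>>> send_rows:
  deltas:
    - [[0, 0, -0.01, 0, 0, 0.131, 1], [0.0373, -0.0324, -0.001, 0, 0, 0, 1], [0.0373, -0.0324, -0.001, 0, 0, 0, 1], [0.0373, -0.0324, -0.001, 0, 0, 0, 1], [0.0373, -0.0324, -0.001, 0, 0, 0, 1], [0.0373, -0.0324, -0.001, 0, 0, 0, 1], [0.0373, -0.0324, -0.001, 0, 0, 0, 1], [0.0373, -0.0324, -0.001, 0, 0, 0, 1], [0.0373, -0.0324, -0.001, 0, 0, 0, 1], [0.0373, -0.0324, -0.001, 0, 0, 0, 1], [0.0373, -0.0324, -0.001, 0, 0, 0, 1], [0.0373, -0.0324, -0.001, 0, 0, 0, 1]]
  squeeze: 40

```text
time_s: 1.7
position: [0.507, -0.1078, 0.2773]
tool_rot: [[0.987, 0.16, -0.0], [0.16, -0.987, -0.0], [-0.0, 0.0, -1.0]]
ft_force: [-0.5, -0.6, 0.7]
grip_width: 0.0854
gripper_force: 0.0
```

```bash
python3 - <<'E'
from h import *
s=telemetry.observe(); print(s['position'],s['tool_rot'].round(3).tolist(),s['q'].round(1))
d=cam('wrist'); save(d,'w1.png'); print(d['c'],d['R'].round(2).tolist())
im=d['image']; P=pts(d,np.stack(np.meshgrid(range(640),range(400)),-1).reshape(-1,2)).reshape(400,640,3)
k=(im.max(2)<60)&(P[...,2]<.215)&(P[...,2]>.17)&(np.hypot(P[...,0]-.506,P[...,1]+.11)<.035)
v,u=np.nonzero(k); Q=P[k]; print(len(Q),u.min(),u.max(),v.min(),v.max(),Q.min(0),Q.max(0))
ey=np.array([-.16,.987]);ex=np.array([.987,.16])
print('ex',np.percentile(Q[:,:2]@ex,[1,50,99]),'ey',np.percentile(Q[:,:2]@ey,[1,50,99]),'exp',np.array([.506,-.11])@np.c_[ex,ey])
E
```

```text
[ 0.50701348 -0.10779582  0.27729046] [[0.987, 0.16, -0.0], [0.16, -0.987, -0.0], [-0.0, 0.0, -1.0]] [-25.1  17.8  77.   -0.   85.2  55.7]
[ 0.58658005 -0.09347388  0.39580973] [[0.16, -0.94, -0.31], [-0.99, -0.15, -0.05], [-0.0, 0.31, -0.95]]
1037 306 338 173 224 [ 0.49728319 -0.11906214  0.17626956] [ 0.53515289 -0.09342705  0.20079291]
ex [0.47632237 0.48724439 0.51067575] ey [-0.19773884 -0.18573811 -0.17374352] exp [ 0.481822 -0.18953 ]
```

View pics/w1.png

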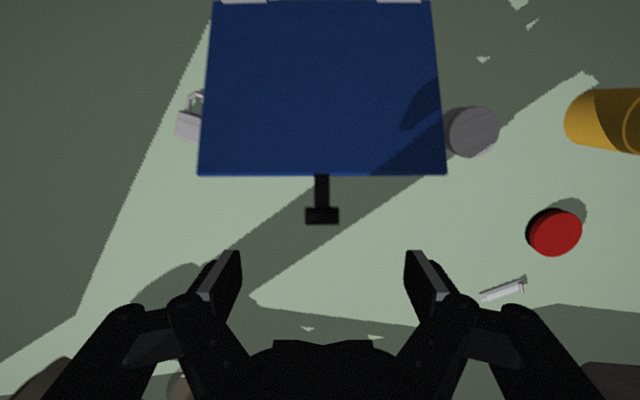

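The wrist view shows the handle bar at (322,215), centred between the fingers to within 2 mm, and the lid edge at row 175. I'll descend and pinch the bar.

>>> send_rows:
  deltas:
    - [[0, -0.002, 0.02, 0, 0, 0, 0.3], [0, 0, 0.021, 0, 0, 0, 0.1], [0, 0, 0.021, 0, 0, 0, 0.1], [0, 0, 0.021, 0, 0, 0, 0.1], [0, 0, 0, 0, 0, 0, 0.0], [0, 0, 0, 0, 0, 0, -1], [0, 0, 0, 0, 0, 0, -1], [0, 0, 0, 0, 0, 0, -1], [0, 0, 0, 0, 0, 0, -1], [0, 0, 0, 0, 0, 0, -1]]
  squeeze: 40

```text
time_s: 3.0
position: [0.5063, -0.1081, 0.1953]
tool_rot: [[0.987, 0.16, 0.002], [0.16, -0.987, -0.002], [0.002, 0.002, -1.0]]
ft_force: [-0.3, -5.5, 1.8]
grip_width: 0.0251
gripper_force: 39.7
```

>>> send_rows:
  deltas:
    - [[0.0044, 0.0015, -0.0075, 0, 0, 0, -1], [0.0048, 0, -0.0073, 0, 0, 0, -1], [0.0051, 0, -0.0071, 0, 0, 0, -1], [0.0054, 0, -0.0069, 0, 0, 0, -1], [0.0057, 0, -0.0066, 0, 0, 0, -1], [0.006, 0, -0.0064, 0, 0, 0, -1], [0.0063, 0, -0.0061, 0, 0, 0, -1], [0.0065, 0, -0.0058, 0, 0, 0, -1], [0.0068, 0, -0.0055, 0, 0, 0, -1], [0.007, 0, -0.0052, 0, 0, 0, -1], [0.0072, 0, -0.0049, 0, 0, 0, -1], [0.0075, 0, -0.0046, 0, 0, 0, -1]]
  squeeze: 40

```text
time_s: 4.5
position: [0.5782, -0.0964, 0.2685]
tool_rot: [[0.987, 0.161, -0.0], [0.161, -0.987, 0.001], [-0.0, -0.001, -1.0]]
ft_force: [-3.4, 4.5, -3.2]
grip_width: 0.0251
gripper_force: 39.6
```

```bash
cat > lid.py <<'E'
from h import *
d=cam('scene'); save(d,'s_lid.png'); im=cv2.cvtColor(d['image'],cv2.COLOR_RGB2HSV)
uv=np.stack(np.meshgrid(range(230,370),range(120,300)),-1).reshape(-1,2); P=pts(d,uv)
b=im[uv[:,1],uv[:,0]]; b=(b[:,0]>100)&(b[:,0]<130)&(b[:,1]>110)
ex=np.array([.987,.16]);ey=np.array([-.16,.987]); B=np.c_[P[:,:2]@ex,P[:,:2]@ey,P[:,2]]
k=b&(B[:,0]>.53)&(B[:,0]<.70)&(B[:,1]>-.31)&(B[:,1]<-.06)&(B[:,2]>.115)&(B[:,2]<.28)
Q=B[k]; c=Q.mean(0)
for _ in range(4):
    n=np.linalg.svd(Q-c,full_matrices=False)[2][2]; n*=np.sign(n[0]) or 1
    r=(B[k]-c)@n; Q=B[k][abs(r)<.005]; c=Q.mean(0)
print(len(Q),c.round(4),n.round(4),'angle from horizontal',90-np.degrees(np.arctan2(n[2],n[0])),'y-lean',n[1])
s=telemetry.observe(); print(s['position'],s['ft_force'],s['grip_width'])
E
python3 lid.py
```

```text
1948 [ 0.6093 -0.1954  0.1739] [0.8571 0.0036 0.5152] angle from horizontal 58.98811534502799 y-lean 0.003562811192584262
[ 0.5789935  -0.09625378  0.26898115] [-0.96614089  5.30352092  1.1030592 ] 0.024981735435145827
```

>>> send_rows:
  deltas:
    - [[0.0077, -0.001, -0.0043, 0, 0, 0, -1], [0.0078, 0, -0.0039, 0, 0, 0, -1], [0.008, 0, -0.0036, 0, 0, 0, -1], [0.0081, 0, -0.0032, 0, 0, 0, -1], [0.0083, 0, -0.0029, 0, 0, 0, -1], [0.0084, 0, -0.0025, 0, 0, 0, -1], [0.0085, 0, -0.0021, 0, 0, 0, -1], [0.0086, 0, -0.0017, 0, 0, 0, -1], [0.0086, 0, -0.0014, 0, 0, 0, -1], [0.0087, 0, -0.001, 0, 0, 0, -1], [0.0087, 0, -0.0006, 0, 0, 0, -1], [0.0087, 0, -0.0002, 0, 0, 0, -1]]

```text
time_s: 6.05
position: [0.6771, -0.0798, 0.2958]
tool_rot: [[0.987, 0.16, 0.0], [0.16, -0.987, 0.0], [0.0, -0.0, -1.0]]
ft_force: [-4.4, 1.5, 0.8]
grip_width: 0.0251
gripper_force: 39.2
```

```bash
python3 lid.py
```

```text
851 [ 0.654  -0.1908  0.1993] [0.9997 0.0028 0.0241] angle from horizontal 88.61651951867194 y-lean 0.002756916931369346
[ 0.67785865 -0.07972777  0.29577424] [0.19971853 3.3522932  2.23702132] 0.025108985728646338
```

```bash
cat >> lid.py <<'E'
W=B[k]
for z in np.arange(.1,.28,.02):
    q=W[(abs(W[:,2]-z)<.01)]
    if len(q): print(round(z,2),len(q),np.percentile(q[:,0],[10,50,90]).round(4))
d=cam('top'); im=d['image']; uv=np.stack(np.meshgrid(range(300,410),range(110,210)),-1).reshape(-1,2); P=pts(d,uv)
T=np.c_[P[:,:2]@ex,P[:,:2]@ey,P[:,2]]; 
for z in np.arange(.1,.27,.02):
    q=T[(abs(T[:,2]-z)<.01)&(T[:,0]>.6)&(T[:,0]<.7)&(((T[:,1]>-.275)&(T[:,1]<-.22))|((T[:,1]>-.16)&(T[:,1]<-.10)))]
    if len(q): print('top',round(z,2),len(q),np.percentile(q[:,0],[10,50,90]).round(4))
save(d,'t_lid.png')
E
python3 lid.py
```

```text
832 [ 0.6544 -0.1889  0.2004] [0.9998 0.0036 0.0207] angle from horizontal 88.81296599524197 y-lean 0.0035785259506536525
[ 0.67758832 -0.07973285  0.29578591] [-0.44001181  2.26545649  1.18465592] 0.024879512028069557
0.12 52 [0.6541 0.6558 0.6567]
0.14 86 [0.654  0.6556 0.6569]
0.16 92 [0.6537 0.6551 0.6567]
0.18 111 [0.6533 0.6548 0.6563]
0.2 115 [0.6535 0.6546 0.6557]
0.22 124 [0.6532 0.6542 0.6553]
0.24 116 [0.6528 0.6539 0.6552]
0.26 135 [0.6497 0.6528 0.6543]
top 0.1 4 [0.6476 0.6491 0.6495]
top 0.12 7 [0.6487 0.6494 0.6498]
top 0.14 7 [0.648  0.6493 0.6501]
top 0.16 7 [0.6476 0.649  0.6497]
top 0.18 9 [0.647  0.6479 0.6493]
top 0.2 8 [0.647  0.6474 0.6483]
top 0.22 11 [0.6466 0.6473 0.6478]
top 0.24 10 [0.6464 0.6478 0.649 ]
top 0.26 27 [0.6468 0.6492 0.6521]
```

View pics/s_lid.png

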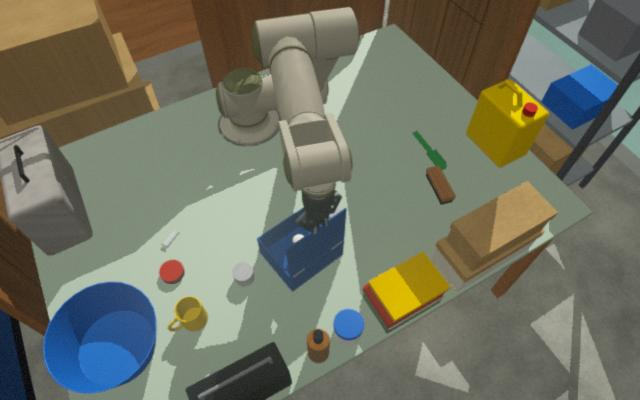

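The scene view shows the lid upright with the gripper at its top edge near (320,205), and the white torch dome in the box at (297,240). Depth from both cameras puts the lid about 1° short, so I'll nudge it 3 mm, release and rise.

>>> send_rows:
  deltas:
    - [[0.0015, -0.0005, 0, 0, 0, 0, -1], [0.0015, 0, 0, 0, 0, 0, -1], [0, 0, 0, 0, 0, 0, -1], [0, 0, 0, 0, 0, 0, -1], [0, 0, 0, 0, 0, 0, -0.1], [0, 0, 0, 0, 0, 0, 0.1], [0, 0, 0, 0, 0, 0, 0.2], [0, 0, -0.01, 0, 0, 0, 0.2], [0, 0, -0.015, 0, 0, 0, 0.2], [0, 0, -0.02, 0, 0, 0, 0.2], [0, 0, -0.02, 0, 0, 0, 0.2], [0, 0, 0, 0, 0, 0, 0.2]]

```text
time_s: 7.7
position: [0.6796, -0.0791, 0.3627]
tool_rot: [[0.987, 0.16, 0.004], [0.16, -0.987, -0.001], [0.004, 0.002, -1.0]]
ft_force: [0.8, -0.3, 0.2]
grip_width: 0.0511
gripper_force: 0.0
```

```bash
python3 lid.py
```

```text
834 [ 0.655  -0.1889  0.2037] [0.9999 0.002  0.0134] angle from horizontal 89.2320532871772 y-lean 0.002026104189099626
[ 0.67946427 -0.07912738  0.36113761] [-0.15694782  0.10045702 -0.45962928] 0.05109782976361873
0.12 57 [0.6551 0.6561 0.6573]
0.14 75 [0.6544 0.6556 0.6569]
0.16 83 [0.6543 0.6554 0.6564]
0.18 100 [0.654  0.6554 0.6566]
0.2 107 [0.6543 0.6555 0.6567]
0.22 123 [0.6541 0.6551 0.6563]
0.24 127 [0.6538 0.655  0.6561]
0.26 168 [0.6509 0.6537 0.6557]
top 0.1 8 [0.6487 0.6494 0.6499]
top 0.12 7 [0.6483 0.6486 0.6496]
top 0.14 7 [0.6482 0.6487 0.6493]
top 0.16 7 [0.6485 0.6493 0.65  ]
top 0.18 12 [0.6476 0.6492 0.6502]
top 0.2 4 [0.6484 0.6491 0.6493]
top 0.22 11 [0.6477 0.6486 0.6498]
top 0.24 13 [0.6482 0.6488 0.6499]
top 0.26 17 [0.6484 0.6502 0.6544]
```

>>> send_rows:
  deltas:
    - [[-0.031, 0, 0, 0, 0, 0, 0.7], [-0.031, 0, 0, 0, 0, 0, 1], [-0.031, 0, 0, 0, 0, 0, 1], [0, 0, 0, 0, 0, -0.185, 1], [0, 0, 0, 0, 0, -0.185, 1], [0, 0, 0, 0, 0, -0.185, 1], [0, 0, 0, 0, 0, -0.185, 1], [0, 0, 0, 0, 0, -0.185, 1], [0, 0, 0, 0, 0, -0.185, 1], [0, 0, 0, 0, 0, -0.185, 1], [0, 0, 0, 0, 0, -0.185, 1]]

```text
time_s: 9.18
position: [0.5873, -0.0939, 0.3596]
tool_rot: [[-0.076, 0.997, -0.002], [0.997, 0.076, 0.001], [0.001, -0.002, -1.0]]
ft_force: [0.1, -0.4, 0.5]
grip_width: 0.0855
gripper_force: 0.0
```

>>> send_rows:
  deltas:
    - [[0, 0, 0.005, 0, 0, -0.185, 1], [0, 0, 0.01, 0, 0, -0.185, 1], [0, 0, 0.01, 0, 0, -0.185, 1], [0, 0, 0.01, 0, 0, -0.185, 1], [0, 0, 0.01, 0, 0, -0.185, 1], [0, 0, 0.01, 0, 0, -0.185, 1], [0, 0, 0.01, 0, 0, -0.185, 1], [0, 0, 0.01, 0, 0, -0.185, 1], [0, 0, 0.01, 0, 0, -0.182, 1], [0, 0, 0.01, 0, 0, 0, 1], [0, 0, 0.005, 0, 0, 0, 1], [0, 0, 0, 0, 0, 0, 1]]

```text
time_s: 10.68
position: [0.5875, -0.094, 0.2603]
tool_rot: [[-0.987, -0.158, -0.001], [-0.158, 0.987, 0.0], [0.001, 0.0, -1.0]]
ft_force: [0.4, 0.4, 0.4]
grip_width: 0.0856
gripper_force: 0.0
```

```bash
python3 - <<'E'
from h import *
s=telemetry.observe(); print(s['position'],s['tool_rot'].round(3).tolist(),s['q'].round(1),s['ft_force'])
ex=np.array([.987,.16]);ey=np.array([-.16,.987]); print(s['position'][:2]@np.c_[ex,ey])
for n in('wrist','scene'):
    d=cam(n); save(d,n+'2.png')
    P=pts(d,np.stack(np.meshgrid(range(640),range(400)),-1).reshape(-1,2)).reshape(400,640,3)
    im=d['image'].astype(int); B=np.stack([P[...,:2]@ex,P[...,:2]@ey,P[...,2]],-1)
    near=(abs(B[...,0]-.565)<.04)&(abs(B[...,1]+.187)<.04)&(B[...,2]>.03)&(B[...,2]<.12)
    for nm,k in(('white',near&(im.min(2)>110)),('all>.055',near&(B[...,2]>.056)),('red',near&(im[...,0]>1.6*im[...,1])&(im[...,0]>60))):
        q=B[k]; v,u=np.nonzero(k)
        if len(q): print(n,nm,len(q),u.mean(),v.mean(),q.min(0).round(4),q.max(0).round(4),q.mean(0).round(4),'circle', cv2.minEnclosingCircle(q[:,:2].astype(np.float32)))
E
```

```text
[ 0.58746262 -0.09398941  0.26025812] [[-0.987, -0.158, -0.001], [-0.158, 0.987, 0.0], [0.001, 0.0, -1.0]] [ -20.5   26.3   66.4   -0.    87.4 -119.6] [0.35382654 0.37234902 0.36340848]
[ 0.5647873  -0.18676157]
wrist white 875 322.088 176.568 [ 0.5443 -0.203   0.0724] [ 0.58   -0.1678  0.0865] [ 0.5607 -0.1855  0.0822] circle ((0.5629287362098694, -0.18562646210193634), 0.019195515662431717)
wrist all>.055 1063 322.7187206020696 174.88993414863594 [ 0.5436 -0.2055  0.0561] [ 0.58   -0.1599  0.0865] [ 0.5595 -0.1847  0.0792] circle ((0.562731921672821, -0.1824365109205246), 0.023153353482484818)
wrist red 142 322.61971830985914 157.68309859154928 [ 0.5437 -0.204   0.03  ] [ 0.5557 -0.1674  0.0689] [ 0.5467 -0.1849  0.0471] circle ((0.5556367635726929, -0.18570032715797424), 0.018358813598752022)
scene white 58 297.2586206896552 238.1206896551724 [ 0.5462 -0.2053  0.0734] [ 0.5676 -0.1705  0.089 ] [ 0.5584 -0.1897  0.0818] circle ((0.5577633380889893, -0.18788692355155945), 0.01750078611075878)
scene all>.055 60 297.1166666666667 238.3 [ 0.5462 -0.2062  0.063 ] [ 0.5676 -0.1705  0.089 ] [ 0.5584 -0.1902  0.0812] circle ((0.5570797920227051, -0.18838873505592346), 0.01796535775065422)
```

View pics/wrist2.png

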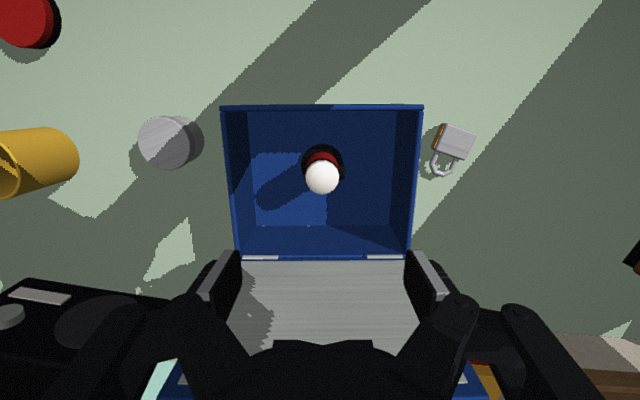

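The wrist view shows the torch dome at (322,176), centred in the box, the upright lid's aluminium lining below it, and clear space for the fingers on both sides. I'll descend and pinch.

>>> send_rows:
  deltas:
    - [[0.0017, 0.0017, 0.025, 0, 0, 0, 1], [0, 0, 0.03, 0, 0, 0, 1], [0, 0, 0.03, 0, 0, 0, 1], [0, 0, 0.03, 0, 0, 0, 1], [0, 0, 0.03, 0, 0, 0, 1], [0, 0, 0.025, 0, 0, 0, 1], [0, 0, 0.02, 0, 0, 0, 1], [0, 0, 0.012, 0, 0, 0, 1], [0, 0, 0.006, 0, 0, 0, 1], [0, 0, 0, 0, 0, 0, 0.5], [0, 0, 0, 0, 0, 0, 0.3]]
  squeeze: 40

```text
time_s: 12.15
position: [0.586, -0.0927, 0.0533]
tool_rot: [[-0.987, -0.16, 0.001], [-0.16, 0.987, -0.0], [-0.001, -0.001, -1.0]]
ft_force: [0.1, -1.5, 1.2]
grip_width: 0.0559
gripper_force: 0.0
```

>>> send_rows:
  deltas:
    - [[0, 0, 0, 0, 0, 0, -1], [0, 0, 0, 0, 0, 0, -1], [0, 0, 0, 0, 0, 0, -1], [0, 0, 0, 0, 0, 0, -1], [0, 0, 0, 0, 0, 0, -1], [0, 0, 0, 0, 0, 0, -1]]
  squeeze: 40

```text
time_s: 12.9
position: [0.5862, -0.0942, 0.0539]
tool_rot: [[-0.987, -0.16, 0.002], [-0.16, 0.987, -0.003], [-0.002, -0.003, -1.0]]
ft_force: [-1.0, -7.0, 4.6]
grip_width: 0.0404
gripper_force: 41.2
```

>>> send_rows:
  deltas:
    - [[0, -0.0015, -0.005, 0, 0, 0, -1], [0, 0, -0.007, 0, 0, 0, -1], [0, 0, -0.007, 0, 0, 0, -1], [0, 0, -0.007, 0, 0, 0, -1], [0, 0, -0.007, 0, 0, 0, -1], [0, 0, -0.007, 0, 0, 0, -1], [0, 0, -0.007, 0, 0, 0, -1], [0, 0, -0.007, 0, 0, 0, -1], [0, 0, -0.007, 0, 0, 0, -1], [0, 0, -0.007, 0, 0, 0, -1], [0, 0, -0.007, 0, 0, 0, -1], [0, 0, 0, 0, 0, 0, -1]]

```text
time_s: 14.4
position: [0.5861, -0.0942, 0.1282]
tool_rot: [[-0.987, -0.161, 0.001], [-0.161, 0.987, -0.001], [-0.001, -0.001, -1.0]]
ft_force: [4.4, -3.4, -3.3]
grip_width: 0.0398
gripper_force: 42.0
```

>>> send_rows:
  deltas:
    - [[0, 0, -0.003, 0, 0, 0, -1], [0, 0, -0.003, 0, 0, 0, -1], [0, 0, -0.003, 0, 0, 0, -1], [0, 0, -0.002, 0, 0, 0, -1], [0, 0, -0.001, 0, 0, 0, -1], [0, 0, 0, 0, 0, 0, -1], [0, 0, 0, 0, 0, 0, -1]]

```text
time_s: 15.28
position: [0.5861, -0.0942, 0.1391]
tool_rot: [[-0.987, -0.161, 0.0], [-0.161, 0.987, -0.0], [-0.0, -0.0, -1.0]]
ft_force: [4.7, -4.4, -6.7]
grip_width: 0.0403
gripper_force: 41.8
```

>>> send_rows:
  deltas:
    - [[0, 0, -0.001, 0, 0, 0, -1], [0, 0, 0, 0, 0, 0, -1], [0, 0, 0, 0, 0, 0, -1], [0, 0, 0, 0, 0, 0, -1]]

```text
time_s: 15.78
position: [0.586, -0.0942, 0.1393]
tool_rot: [[-0.987, -0.16, -0.0], [-0.16, 0.987, 0.0], [0.0, 0.0, -1.0]]
ft_force: [8.0, -5.6, -12.8]
grip_width: 0.0402
gripper_force: 42.4
```

```bash
python3 lid.py | head -3; python3 - <<'E'
from h import *
a=cam('scene'); t=cam('top')
cv2.imwrite('pics/fin.png',np.vstack([cv2.resize(a['image'][130:310,130:450],(640,300)),cv2.resize(t['image'][110:260,270:510],(640,290))])[:,:,::-1])
ex=np.array([.987,.16]);ey=np.array([-.16,.987])
P=pts(a,np.stack(np.meshgrid(range(640),range(400)),-1).reshape(-1,2)); im=a['image'].reshape(-1,3).astype(int)
B=np.c_[P[:,:2]@ex,P[:,:2]@ey,P[:,2]]; k=(np.hypot(B[:,0]-.563,B[:,1]+.1855)<.023)&(B[:,2]>.07)&(B[:,2]<.185)
q=B[k&(im.min(1)>100)]; r=B[k&(im[:,0]>1.6*im[:,1])]
print('white',len(q),q.max(0) if len(q) else '', 'red z',len(r),np.percentile(r[:,2],[2,98]) if len(r) else '')
E
```

```text
575 [ 0.6549 -0.2114  0.2028] [0.9998 0.0026 0.0179] angle from horizontal 88.97548663769419 y-lean 0.0025815677050463983
[ 0.58604266 -0.09423657  0.13929919] [  7.16585117  -4.33500341 -12.11364584] 0.040507897691562246
0.12 46 [0.6545 0.6562 0.6571]
white 51 [ 0.58078443 -0.17072454  0.17413292] red z 41 [0.11135949 0.14667851]
```

View pics/fin.png

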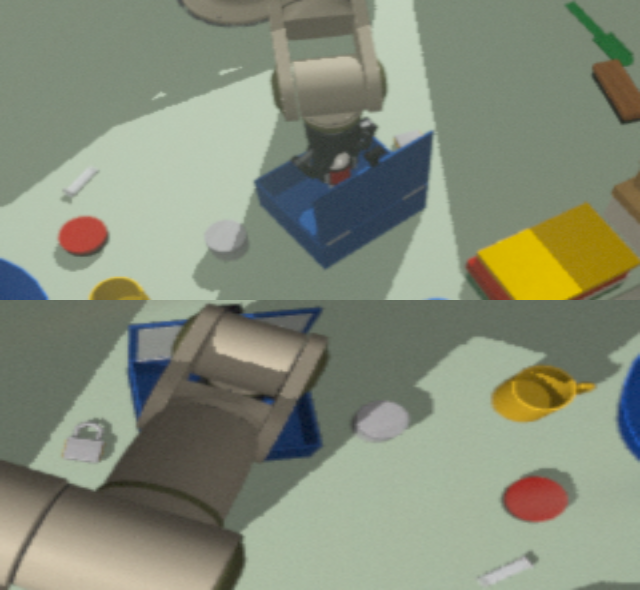

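The torch is held at its end stop with the dome at (340,160): the force rose by 6 N while it moved 0.2 mm. The lid is upright and clear of the arm, and the other things haven't moved. Handing in.

```bash
python3 -c "
from rig import env
print(env.close_job())"
```

```text
the job is handed in; nothing more can be done
None
```

I've handed in the job: the lid stands upright (about 89–90° by camera depth) and released, the torch is held with its button pressed at the second stop, and nothing else was moved; it took about 16 of the 58 s.

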